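# Park the inkstone along its guide

## Robot

A 6-joint arm with a two-finger parallel gripper is mounted at the origin on the work surface. World frame = base frame: x ahead of the robot, y to its left, z up, the work surface at z = 0. Lengths are in m, angles in rad, forces in N, time in s.
With the tool pointing down it reaches from about 0.35 to 0.85 m from the base axis. Payload 8.1 kg.
Tool frame: the origin (TCP) lies on the centre line of the jaws, within the pads' length; the fingertips stand 22 mm ahead of it and the grasp point (between the pads) lies 3 mm ahead of it; z points along the fingers, y is the direction in which the jaws open and shut (so a half turn about z gives the same grasp; the last joint's range is limited). The gripper opens to 93 mm and grips with 3 to 60 N. Pads are 15 mm wide; open, the fingers measure 128 mm over their backs; the gripper's body (75 mm by 188 mm) begins 65 mm behind the grasp point.
Start: joints at [1.089, 0.13, 1.488, -0, 1.523, -0.085], TCP at [0.232, 0.553, 0.241] pointing down, gripper open.
Joint ranges: [-2.96, 2.96], [-0.89, 2.26], [0.02, 2.5], [-1.34, 4.48], [0, 2.73], [-2.66, 2.66]. Speed limits (rad/s): [2.39, 2.39, 2.79, 3.14, 3.14, 3.14].

## Interface

Orientations are given as a unit quaternion [w, x, y, z].
In Python, from bench import arm, imaging, workorder gives the robot as it stands. The module is installed in compiled form; this text tells all that it offers.
- The arm moves only by the tool send_rows, never from a script. Its argument "increments" is a list of rows, each a list of 5 numbers: the shift along the tool's x, y, z in m, then the turn about the tool's z in rad, then the opening, from -1 (shut) to 1 (fully open), so that 0 is half open. A call has 1 to 5 rows; each row shifts and turns the pose as measured when the row begins, along the tool's axes as they then stand; what a row does not reach is not made up. A row lasts 1/8 s, in which the tool goes at most 62.5 mm and 10.7 degrees, less where a joint would pass 70% of its speed; a pose out of reach is approached as far as the arm can. A call is refused whole if a number of a shift passes 0.0625 or a number of a turn 0.188, either way. A call with a gripper value outside its range is refused whole. The fingers move at their own pace and stop on an object; "force" is the grip in N (left out, the last holds). Time passes only in rows, so rows that do not move let the fingers close. It gives the time, the measured TCP pose, the force and the opening at its end, in the units of the state.
- arm.sense(): the state, without advancing time (a new reading comes with each control period).
- imaging.grab_frame(name): name is "scene" or "top" or "wrist"; returns a dict with "frame" (384x512x3 uint8, blue, green, red), "fx", "fy", "cx", "cy" (pixels), "rvec" (rotation vector, rad) and "tvec" (3), from world to camera coordinates, as OpenCV has them. Camera axes: x right, y down, z forward; pixel columns grow to the right and rows downward; lengths in m; the calibration is good to about 2 mm. A picture is of the moment at which its call begins. There is no depth.
- workorder.finish_job(): hands the job in, once; it reports no verdict.
The state is a dict: "t": time; "joints": joint angles; "joint_velocities": joint speeds; "joint_efforts": joint torques, N m; "tool_pos": TCP position; "orientation": TCP orientation; "contact_force": force on the tool from outside, world axes, zero at the start; "wrist_torque": the same for the moment, N m; "grip_width": finger opening in m.
Only numpy, scipy, OpenCV 4.12 (cv2) and the standard library are available. Lean on these libraries where they do the work, as an engineer would, in place of code of your own. Each camera call takes 0.05 s, during which the arm holds its last target.

## Task

Park the round lidded inkstone in its wooden guide without lifting it: first push it sideways against the fence near the fence's open end, then slide it along, always on the fence, until it meets the rubber pad of the sprung stop. Press gently on until the pad has given way by about half its travel, hold that for a moment, then let go, leaving the stone resting against both fence and pad. Never push hard or drive the pad to the end of its travel, and leave everything else on the table where it is.

Things in the scene. Friction and masses are not known exactly. Their poses are not given: they have to be found in the camera images.
- stone: the inkstone: round dark slate with its lid on, flat on the table; 110 mm diameter and 24 mm tall there, lid 102 mm wide up to 31 mm, raised middle 56 mm wide up to 34 mm. Too wide to grip; 0.34 to 0.5 kg. It slides against a friction of some 2 to 8 N that differs from day to day. Origin: centre of its underside. Its rim chips if pushed with more than 20 N.
- guide: the fence: straight wooden strip fixed to the table, 500 mm long, 16 mm thick, 24 mm tall. Origin: on its working face at table level. y runs along it from the open end (y = -260 mm) to the stop (fence ends at +240 mm); x points out of its back. The stone stands at negative x: its centre is at x = -55 mm when touching, and starts at y = -170 to -100 mm, 20 to 60 mm clear of it.
- lane_start (a point): point on the table where the lane begins (x = -55, y = -60 mm from the guide's origin, same axes). The stone must be on the fence before its centre gets past this along the guide's y, and must not stray more than 10 mm from the fence afterwards.
- stop: wooden block fixed across the fence's far end, same origin and axes as the guide; it spans x = -92 to 2 mm, y = 214 to 236 mm, 34 mm tall. It carries a brass screw with a black rubber pad (46 mm wide, 6 to 30 mm above the table) that faces the oncoming stone. It is damaged by more than 10 N. The stone, when let go, is pushed back only until table friction holds it, still on the pad.
- screw (a point): middle of the stop block's front face, where the screw comes out (x = -55, y = 214, z = 18 mm in the guide's frame). The screw is set anew each day: the pad's face stands 59 to 99 mm ahead of this, not measured: feel or look for it. The pad is sprung, damped (0.8 N per 10 mm/s) and gives way 12 mm: it starts to move at 1.4 N, takes 4 N at half travel and 6.8 N at the end, where it is solid.
- lid: bystander: loose spare lid: flat dark slate disc, 92 mm across, 12 mm thick; origin at the centre of its underside
- water_dish: bystander: small white porcelain bowl, 76 mm across, 28 mm tall; origin at the centre of its underside
- paste_tin: bystander: round blue and white porcelain pot, 54 mm across, 32 mm tall; origin at the centre of its underside
- weight: bystander: dark steel bar paperweight with a small brass stud, 24 x 160 x 16 mm (24 mm tall at the stud), long along its y; origin at the centre of its underside
- ink_bottle: bystander: blue rectangular plastic bottle with a red cap, 36 x 52 x 111 mm; origin at the centre of its underside
- rinse_bottle: bystander: green glass bottle, 68 mm across, 190 mm tall; origin at the centre of its underside
- brush_rest: bystander: white porcelain brush rest with four peaks, 24 x 90 x 27 mm; origin at the centre of its underside
Mind the look-alikes: they are no part of the job. There is more than one size of the stone; the job needs the middle-sized.

How it is judged:
By the outcome, as a careful person would: the job done as asked, in the order asked, and still so for the second after the job is handed in, with the robot touching nothing.
It also fails if it takes over 72 s, if anything falls off the work surface, if the arm or the gripper's body presses on something with over 40 N, if the wrist force passes 120 N, or if a joint passes its speed limit or range.

## Working session

There is one attempt and no reset: what is moved stays moved. The work goes in short steps, Python scripts to look and compute and a tool call to move; the robot and the scene stay as the last step left them, time stands still between calls to the robot, and variables do not carry over. Pictures are saved under pics/ and viewed, and the job is handed in when it is done.

Besides the shell and the picture viewer there is one more tool, called after "Call:" as name([rows], argument=value, ...), one row to a line, values as JSON. send_rows: Moves the arm, as the interface text tells. Its arguments: {"type":"object","properties":{"increments":{"type":"array","items":{"type":"array","items":{"type":"number"}}},"force":{"type":"number"}},"required":["increments"]}

```bash
mkdir -p pics
cat > h.py <<'E'
import numpy as np, cv2
from bench import arm, imaging, workorder
def grab(n,fn=None):
    f=imaging.grab_frame(n)
    if fn: cv2.imwrite('pics/'+fn,f['frame'])
    return f
def ray(f,uv,z):
    R=cv2.Rodrigues(np.array(f['rvec'],float))[0];t=np.array(f['tvec'],float).ravel()
    uv=np.atleast_2d(np.array(uv,float))
    d=np.c_[(uv[:,0]-f['cx'])/f['fx'],(uv[:,1]-f['cy'])/f['fy'],np.ones(len(uv))]@R
    c=-R.T@t
    return c+d*((z-c[2])/d[:,2])[:,None]
def proj(f,P):
    K=np.array([[f['fx'],0,f['cx']],[0,f['fy'],f['cy']],[0,0,1.]])
    return cv2.projectPoints(np.array(P,float).reshape(-1,1,3),np.array(f['rvec'],float),np.array(f['tvec'],float),K,None)[0].reshape(-1,2)
E
python3 - <<'E'
from h import *
import pickle
for n in ['scene','top']:
    f=grab(n,n+'1.png'); pickle.dump(f,open(n+'1.pkl','wb'))
    R=cv2.Rodrigues(np.array(f['rvec'],float))[0]; print(n,-R.T@np.array(f['tvec']).ravel(),f['fx'])
print(arm.sense())
E
```

```text
scene [ 1.28734057 -0.20377069  1.0596289 ] 481.1043854088381
top [ 0.4349971  -0.04575539  1.23629337] 381.1738030127994
{'t': 0.1, 'joints': array([ 1.08859371e+00,  1.31089433e-01,  1.48914438e+00,  9.22372634e-06,
        1.52298400e+00, -8.54112044e-02]), 'joint_velocities': array([-0.00185757, -0.00152852, -0.00187906, -0.00120151,  0.00038077,
       -0.00038088]), 'joint_efforts': array([ 1.78083203e-03, -5.61339891e+01, -4.93096840e+01,  7.70715857e-02,
        2.89768173e-02, -2.43247410e-05]), 'tool_pos': array([0.23164472, 0.55298102, 0.23970432]), 'orientation': array([-2.31954911e-04,  1.97096914e-01,  9.80383673e-01, -7.78785363e-04]), 'contact_force': array([ 0.90981565, -0.23584789,  0.13506575]), 'wrist_torque': array([ 0.02217607, -0.02588523, -0.01843361]), 'grip_width': 0.09317760817698492}
```

View pics/scene1.png

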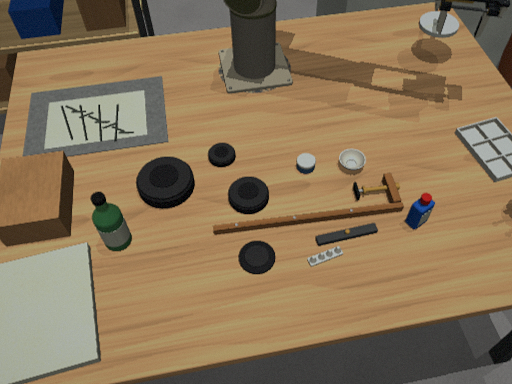

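View pics/top1.png

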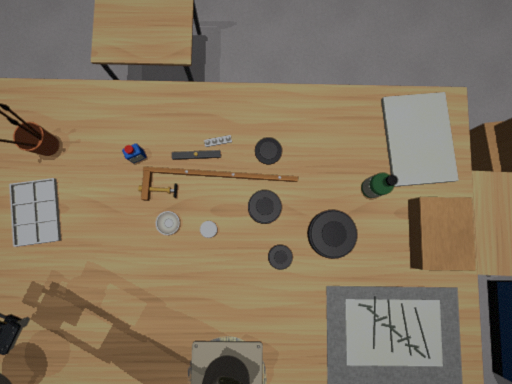

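Run:
```python
import cv2
a=cv2.imread('pics/top1.png')[130:275,115:315]; cv2.imwrite('pics/topc.png',cv2.resize(a,None,fx=4,fy=4,interpolation=cv2.INTER_CUBIC))
a=cv2.imread('pics/scene1.png')[130:280,200:440]; cv2.imwrite('pics/scc.png',cv2.resize(a,None,fx=3.3,fy=3.3,interpolation=cv2.INTER_CUBIC))
```

```text
(no output)
```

View pics/topc.png

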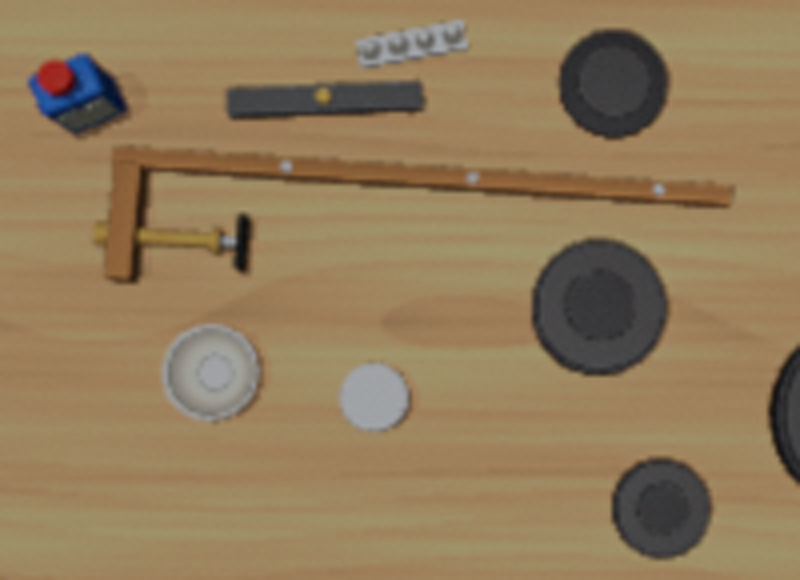

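View pics/scc.png

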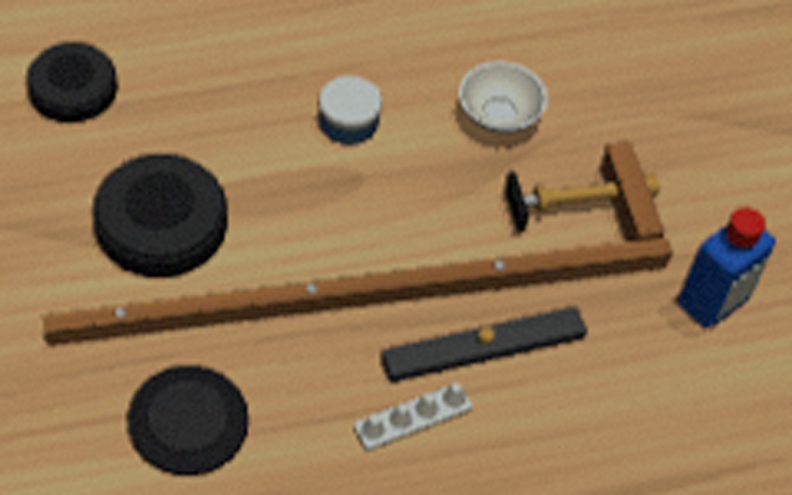

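Run:
```python
from h import *
import pickle
f=pickle.load(open('top1.pkl','rb'));g=pickle.load(open('scene1.pkl','rb'))
print('approx', ray(f,[[298.6,178],[150,170]],0.024))
for nm,F,pts in [('top',f,[[115+x/4,130+y/4] for x,y in [(286,166),(473,177),(658,189)]]),('scene',g,[[200+x/3.3,130+y/3.3] for x,y in [(499,265),(311,288),(120,312)]])]:
    print(nm,ray(F,pts,0.025).round(4).tolist())
# dark round blobs
for nm,F in [('top',f),('scene',g)]:
    im=F['frame']; hsv=cv2.cvtColor(im,cv2.COLOR_BGR2HSV)
    m=((hsv[...,2]<85)&(hsv[...,1]<70)).astype(np.uint8)
    cs,_=cv2.findContours(m,0,cv2.CHAIN_APPROX_NONE)
    for c in cs:
        a=cv2.contourArea(c)
        if a>25:
            e=cv2.minAreaRect(c); (x,y)=e[0]
            p=ray(F,[(x,y)],0.024)[0]
            if .2<p[0]<.8 and abs(p[1])<.6: print(nm,'blob',a,np.round(e[0],1),np.round(e[1],1),p.round(4))
    b=im.astype(int); r=b[...,2];bl=b[...,0];gg=b[...,1]
    for n,u,v in [('fence',230,176) ,('table',230,190)] if nm=='top' else [('fence',300,216),('table',300,200)]:
        print(n,im[v,u],hsv[v,u])
```

```text
approx [[ 0.62067136 -0.22001416  0.024     ]
 [ 0.63861512  0.25788361  0.024     ]]
top [[0.6356, 0.1408, 0.025], [0.6292, -0.0094, 0.025], [0.6219, -0.1583, 0.025]]
scene [[0.6377, 0.1381, 0.025], [0.6301, -0.0117, 0.025], [0.623, -0.1612, 0.025]]
top blob 419.5 [279.8 256.8] [23.3 22.6] [ 0.3696 -0.1604  0.024 ]
top blob 1774.5 [332.  233.5] [47. 48.] [ 0.4445 -0.3259  0.024 ]
top blob 823.0 [264.5 206. ] [32. 33.] [ 0.5286 -0.1109  0.024 ]
top blob 52.0 [ 57. 209.] [60.3  1.9] [0.509  0.5442 0.024 ]
top blob 143.5 [369.5 188.3] [20.8 14.1] [ 0.5909 -0.449   0.024 ]
top blob 60.0 [137.7 158.4] [ 5.9 17.2] [0.6759 0.2992 0.024 ]
top blob 251.0 [195.9 154.4] [ 6.7 48.1] [0.6921 0.1124 0.024 ]
top blob 508.0 [268.  150.5] [25. 26.] [ 0.7093 -0.1205  0.024 ]
top blob 106.0 [384.5 142.2] [85.8 11. ] [ 0.744 -0.502  0.024]
fence [ 43  74 109] [ 14 154 109]
table [100 138 160] [ 19  96 160]
scene blob 838.5 [256.5 257. ] [33.2 33.2] [ 0.7243 -0.1274  0.024 ]
scene blob 469.0 [346.4 233.8] [ 9.9 61.5] [0.7034 0.1056 0.024 ]
scene blob 390.0 [116.9 234.8] [21.5 29.1] [ 0.594  -0.4608  0.024 ]
scene blob 48.5 [424.3 217. ] [ 5.5 20.8] [0.6937 0.3162 0.024 ]
scene blob 84.0 [ 98. 198.] [12.7 11.3] [ 0.4682 -0.5093  0.024 ]
scene blob 1021.5 [248.  194.1] [35.7 39. ] [ 0.5333 -0.116   0.024 ]
scene blob 1926.5 [164.8 181.3] [48.6 56. ] [ 0.4467 -0.3311  0.024 ]
scene blob 412.5 [221.5 154.5] [23. 25.] [ 0.3813 -0.1664  0.024 ]
scene blob 181.5 [475.8 156. ] [65.3  4.6] [0.5276 0.5363 0.024 ]
scene blob 35.5 [117.5 129.7] [24.1 20.2] [ 0.2246 -0.4561  0.024 ]
fence [ 54  91 138] [ 13 155 138]
table [ 93 137 172] [ 17 117 172]
```

```bash
cat > meas.py <<'E'
from h import *
import pickle
f=pickle.load(open('top1.pkl','rb'));g=pickle.load(open('scene1.pkl','rb'))
# fence mask
for nm,F in [('top',f),('scene',g)]:
    im=F['frame']; hsv=cv2.cvtColor(im,cv2.COLOR_BGR2HSV)
    m=((hsv[...,1]>135)&(hsv[...,0]<18)&(hsv[...,2]<150)).astype(np.uint8)
    n,l,s,c=cv2.connectedComponentsWithStats(m)
    for i in range(1,n):
        if s[i,4]>150: print(nm,s[i],c[i].round(1))
    ks=[i for i in range(1,n) if s[i,4]>400 and (abs(c[i]-(np.array([215,175]) if nm=='top' else np.array([310,212])))<[40,20]).all()]
    mm=np.isin(l,ks)
    us=range(160,290,1) if nm=='top' else range(225,385)
    lo=[];hi=[]
    for u in us:
        v=np.nonzero(mm[:,u])[0]
        if len(v)>3 and len(v)<25: lo.append((u,v.min()-.5)); hi.append((u,v.max()+.5))
    for t,P,z in [('upper',lo,.024),('lower',hi,.024),('lower z0',hi,0)]:
        L=ray(F,P,z); k=np.polyfit(L[:,1],L[:,0],1); print(nm,t,'slope deg',np.degrees(np.arctan(k[0])).round(2),'x at y=.02',np.polyval(k,.02).round(4))
    u=np.nonzero(mm.any(0))[0]; 
    for e in (u.min()-.5,u.max()+.5):
        v=np.nonzero(mm[:,int(round(e+ (1 if e<250 else -1)))])[0]; print(nm,'end',ray(F,[(e,v.mean())],.024).round(4), v.min(),v.max())
E
python3 meas.py
python3 - <<'E'
from h import *
import pickle
f=pickle.load(open('top1.pkl','rb'));g=pickle.load(open('scene1.pkl','rb'))
T=lambda x,y:(115+(x-1.5)/4,130+(y-1.5)/4)
S=lambda x,y:(200+x/3.3-.3,130+y/3.3-.3)
print('pad top ends front',ray(f,[T(250,216),T(249,270)],.030).round(4))
print('scene pad tops',ray(g,[S(508,175),S(519,172)],.030).round(4), ray(g,[S(516,232),S(528,230)],.006).round(4))
print('tin',ray(f,[T(375,397)],.032),ray(g,[S(350,92)],.032)); print('dish',ray(f,[T(211,371)],.028),ray(g,[S(502,90)],.028))
print('stone top ctr',ray(f,[T(599,304)],.034),ray(g,[S(160,199)],.034))
E
```

```text
top [   2  108   58   48 1144] [ 33.9 138.2]
top [494 120  18  52 483] [504.2 143.4]
top [470 125  23  46 511] [480.  149.7]
top [141 167 157  34 973] [201.9 176.6]
top [409 198  14  71 513] [415.2 233.6]
top upper slope deg 2.74 x at y=.02 0.6377
top lower slope deg 2.75 x at y=.02 0.6212
top lower z0 slope deg 2.75 x at y=.02 0.6248
top end [[0.5687 0.2848 0.024 ]] 184 199
top end [[ 0.6174 -0.2165  0.024 ]] 177 181
scene [ 78   0  48  30 498] [105.1  11.7]
scene [498  36  14  51 393] [506.6  63.4]
scene [  0  65  15  36 201] [ 5.8 81.5]
scene [ 213  173  191   61 1971] [321.4 213.1]
scene [ 59 183  14  45 250] [ 65.5 202.9]
scene [ 14 222  33  19 188] [ 29.7 230.4]
scene [  0 224  29  22 169] [ 10.9 236.1]
scene upper slope deg 1.14 x at y=.02 0.623
scene lower slope deg 2.79 x at y=.02 0.6512
scene lower z0 slope deg 2.79 x at y=.02 0.6362
scene end [[ 0.6253 -0.2227  0.024 ]] 226 233
scene end [[0.6491 0.2767 0.024 ]] 203 208
pad top ends front [[0.5952 0.1684 0.03  ]
 [0.552  0.1676 0.03  ]]
scene pad tops [[0.5558 0.169  0.03  ]
 [0.5546 0.1787 0.03  ]] [[0.5962 0.1669 0.006 ]
 [0.5962 0.177  0.006 ]]
tin [[0.45333108 0.06500979 0.032     ]] [[0.44586502 0.06322115 0.032     ]]
dish [[0.4718786 0.1947672 0.028    ]] [[0.46576081 0.19164135 0.028     ]]
stone top ctr [[ 0.5289763  -0.10996798  0.034     ]] [[ 0.52743408 -0.11405181  0.034     ]]
```

```bash
cat >> h.py <<'E'
O=np.array([.6213,.038]);th=np.radians(2.75)
ex=np.array([np.cos(th),-np.sin(th)]);ey=np.array([np.sin(th),np.cos(th)])
def tog(p): d=np.array(p)[:2]-O; return np.array([d@ex,d@ey])
def tow(x,y): return O+x*ex+y*ey
def st(tgt=None,z=None):
    from scipy.spatial.transform import Rotation as Ro
    s=arm.sense(); q=s['orientation'];R=Ro.from_quat([q[1],q[2],q[3],q[0]]).as_matrix()
    F=s['contact_force'];yaw=np.degrees(np.arctan2(R[1,1],R[0,1]))
    print('t %.2f'%s['t'],'g',(tog(s['tool_pos'])*1e3).round(1),'z %.4f'%s['tool_pos'][2],'yaw %.2f'%yaw,'Fg',np.round([F[:2]@ex,F[:2]@ey,F[2]],2),'w %.4f'%s['grip_width'])
    if tgt is not None:
        d=np.r_[tow(*tgt),z if z is not None else s['tool_pos'][2]]-s['tool_pos']; print(' need tool',(R.T@d).round(4))
E
python3 -c "
from h import *
st((-.168,-.154),.24)"
```

```text
t 0.10 g [-413.9  495.7] z 0.2397 yaw 67.27 Fg [ 0.92 -0.19  0.14] w 0.0932
 need tool [-4.531e-01 -5.265e-01  5.000e-04]
```

Call:
send_rows([
  [0,0,0,-0.175,-1],
  [0,0,0,-0.175,-1],
], force=20)

```text
t: 0.35
tool_pos: [0.2313, 0.5524, 0.2384]
orientation: [-0.001, 0.019, 1.0, -0.002]
contact_force: [0.2, -0.0, 0.6]
grip_width: 0.0775
```

```bash
python3 -c "
from h import *
st((-.168,-.154),.15)"
```

```text
t 0.35 g [-414.2  495.1] z 0.2384 yaw 87.82 Fg [ 0.23 -0.01  0.6 ] w 0.0775
 need tool [-0.2398 -0.6512  0.0903]
```

Call:
send_rows([
  [-0.02,-0.054,0.004,0,-1],
  [-0.02,-0.054,0.004,0,-1],
  [-0.02,-0.054,0.004,0,-1],
  [-0.02,-0.054,0.004,0,-1],
  [-0.02,-0.054,0.004,0,-1],
])

```text
t: 0.98
tool_pos: [0.3217, 0.2734, 0.2152]
orientation: [-0.002, 0.014, 1.0, -0.004]
contact_force: [1.3, -0.3, 1.2]
grip_width: 0.0276
```

Call:
send_rows([
  [-0.02,-0.054,0.004,0,-1],
  [-0.02,-0.054,0.004,0,-1],
  [-0.02,-0.054,0.004,0,-1],
  [-0.02,-0.054,0.004,0,-1],
  [-0.02,-0.054,0.004,0,-1],
])

```text
t: 1.6
tool_pos: [0.4145, -0.0086, 0.1955]
orientation: [-0.001, 0.013, 1.0, -0.004]
contact_force: [0.4, 0.7, -0.9]
grip_width: 0.0006
```

```bash
python3 -c "
from h import *
st((-.168,-.154),.030)"
```

```text
t 1.60 g [-204.3  -56.4] z 0.1955 yaw 88.45 Fg [ 0.35  0.68 -0.91] w 0.0006
 need tool [-0.0347 -0.0971  0.1661]
```

Call:
send_rows([
  [-0.018,-0.05,0.01,0.02,-1],
  [-0.018,-0.046,0.03,0,-1],
  [0,0,0.05,0,-1],
  [0,0,0.04,0,-1],
  [0,0,0.02,0,-1],
])

```text
t: 2.22
tool_pos: [0.4484, -0.1161, 0.043]
orientation: [0.001, 0.028, 1.0, -0.004]
contact_force: [-0.0, 0.8, 0.7]
grip_width: 0.0003
```

```bash
python3 -c "
from h import *
st((-.168,-.154),.030)
grab('top','top2.png')
a=cv2.imread('pics/top2.png')[130:275,185:345]; cv2.imwrite('pics/top2c.png',cv2.resize(a,None,fx=4,fy=4))
grab('wrist','wr2.png')"
```

```text
t 2.23 g [-165.3 -162.2] z 0.0430 yaw 86.80 Fg [-0.04  0.76  0.68] w 0.0003
 need tool [0.0028 0.0083 0.0129]
```

View pics/top2c.png

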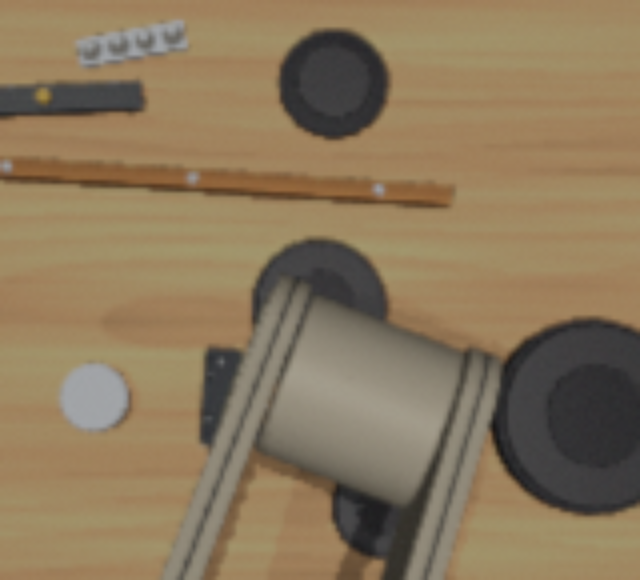

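View pics/wr2.png

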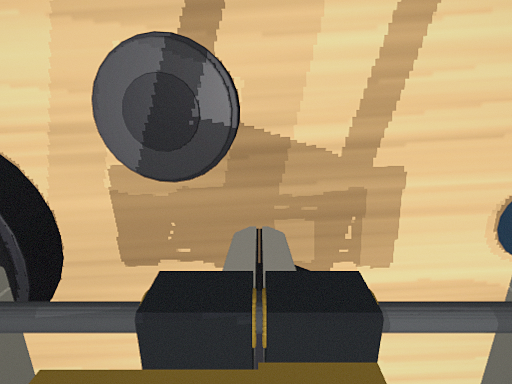

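Call:
send_rows([
  [0,0.008,0.012,-0.008,-1],
  [0,0,0.001,0,-1],
  [-0.005,0,0,0,-1],
  [-0.005,0,0,0,-1],
])

```text
t: 2.82
tool_pos: [0.4605, -0.1078, 0.0319]
orientation: [0.002, 0.023, 1.0, -0.005]
contact_force: [0.4, 0.2, 0.1]
grip_width: 0.0006
```

```bash
python3 -c "
from h import *
st((-.148,-.154),.030)"
```

```text
t 2.83 g [-153.6 -153.3] z 0.0319 yaw 87.36 Fg [0.36 0.26 0.11] w 0.0006
 need tool [-0.0056 -0.0007  0.0019]
```

Call:
send_rows([
  [-0.004,0,0.001,0,-1],
  [-0.004,0,0,0,-1],
  [-0.004,0,0,0,-1],
  [-0.004,0,0,0,-1],
])

```text
t: 3.32
tool_pos: [0.4759, -0.1087, 0.0314]
orientation: [-0.001, 0.023, 1.0, -0.005]
contact_force: [-6.7, 1.0, 6.3]
grip_width: 0.0002
```

```bash
python3 -c "
from h import *
st((-.1175,-.154),.030)"
```

```text
t 3.33 g [-138.2 -153.5] z 0.0314 yaw 87.38 Fg [-6.75  0.69  6.26] w 0.0002
 need tool [-0.0207 -0.0006  0.0013]
```

Call:
send_rows([
  [-0.003,0,-0.001,0,-1],
  [-0.004,0,0,0,-1],
])

```text
t: 3.58
tool_pos: [0.4826, -0.109, 0.0321]
orientation: [-0.002, 0.023, 1.0, -0.005]
contact_force: [-6.4, 0.6, 5.8]
grip_width: 0.0006
```

```bash
python3 -c "
from h import *
st((-.1175,-.154),.030)"
```

```text
t 3.58 g [-131.5 -153.4] z 0.0321 yaw 87.37 Fg [-6.39  0.28  5.83] w 0.0006
 need tool [-0.014  -0.0006  0.002 ]
```

```bash
python3 -c "
from h import *
f=grab('scene');a=f['frame'][130:250,190:310];cv2.imwrite('pics/s3c.png',cv2.resize(a,None,fx=5,fy=5,interpolation=cv2.INTER_CUBIC))
grab('wrist','wr3.png')"
```

```text
(no output)
```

View pics/s3c.png

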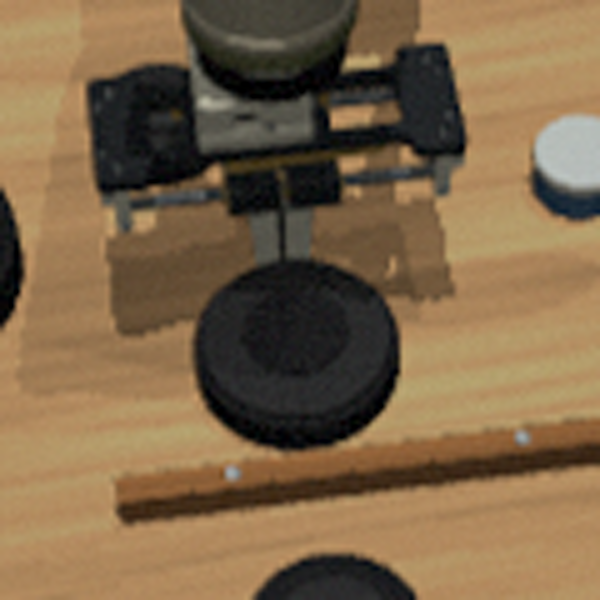

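View pics/wr3.png

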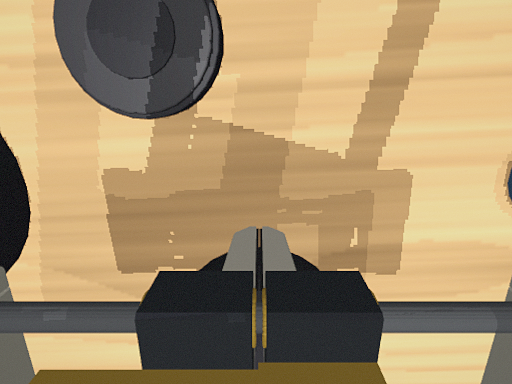

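Call:
send_rows([
  [0.005,0,0,0,-1],
  [0,0,0.006,0,-1],
  [0,0,0,0,-1],
])

```text
t: 4.05
tool_pos: [0.4791, -0.109, 0.0262]
orientation: [0.0, 0.023, 1.0, -0.005]
contact_force: [-0.3, -0.4, -0.1]
grip_width: 0.0007
```

```bash
python3 -c "
from h import *
st((-.1175,-.154),.026)"
```

```text
t 4.05 g [-135.  -153.7] z 0.0262 yaw 87.37 Fg [-0.32 -0.39 -0.11] w 0.0007
 need tool [-0.0175 -0.0004  0.0002]
```

Call:
send_rows([
  [-0.004,0,0,0,-1],
  [-0.004,0,0,0,-1],
])

```text
t: 4.3
tool_pos: [0.4865, -0.1094, 0.0261]
orientation: [-0.001, 0.023, 1.0, -0.005]
contact_force: [-5.3, -0.1, 5.3]
grip_width: 0.0008
```

```bash
python3 -c "
from h import *
st((-.1175,-.154),.026)"
```

```text
t 4.30 g [-127.6 -153.7] z 0.0261 yaw 87.37 Fg [-5.27 -0.38  5.28] w 0.0008
 need tool [-0.0101 -0.0004  0.0001]
```

Call:
send_rows([
  [-0.003,0,0,0,-1],
  [-0.003,0,0,0,-1],
  [-0.002,0,0,0,-1],
])

```text
t: 4.68
tool_pos: [0.4925, -0.1096, 0.026]
orientation: [-0.004, 0.023, 1.0, -0.004]
contact_force: [-7.4, -0.8, 6.8]
grip_width: 0.0004
```

```bash
python3 -c "
from h import *
st((-.1175,-.154),.026)"
```

```text
t 4.67 g [-121.6 -153.6] z 0.0260 yaw 87.39 Fg [-7.36 -1.14  6.79] w 0.0004
 need tool [-0.0041 -0.0004 -0.    ]
```

Call:
send_rows([
  [-0.002,0,0,0,-1],
  [-0.002,0,0,0,-1],
])

```text
t: 4.92
tool_pos: [0.495, -0.1097, 0.0259]
orientation: [-0.007, 0.023, 1.0, -0.004]
contact_force: [-7.8, 1.1, 6.9]
grip_width: 0.0005
```

```bash
python3 -c "
from h import *
st()
f=grab('scene');a=f['frame'][130:250,190:310];cv2.imwrite('pics/s4c.png',cv2.resize(a,None,fx=5,fy=5,interpolation=cv2.INTER_CUBIC))
f=grab('top');a=f['frame'][150:240,215:325];cv2.imwrite('pics/t4c.png',cv2.resize(a,None,fx=6,fy=6,interpolation=cv2.INTER_CUBIC))
"
```

```text
t 4.92 g [-119.1 -153.6] z 0.0259 yaw 87.40 Fg [-7.83  0.71  6.88] w 0.0005
```

View pics/s4c.png

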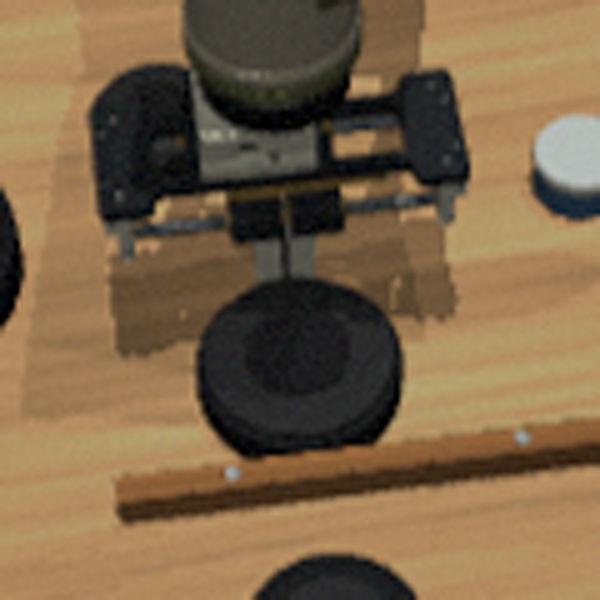

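View pics/t4c.png

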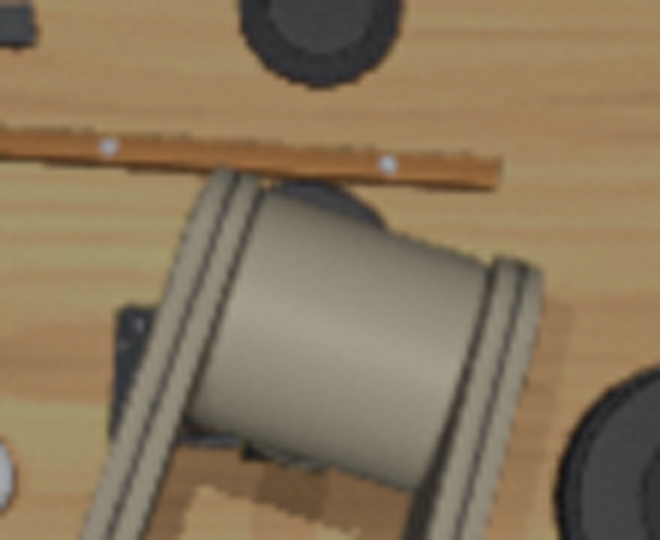

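Call:
send_rows([
  [-0.002,0,0,0,-1],
  [-0.002,0,0,0,-1],
])

```text
t: 5.28
tool_pos: [0.4975, -0.1097, 0.0258]
orientation: [-0.009, 0.023, 1.0, -0.004]
contact_force: [-7.8, 0.9, 6.4]
grip_width: 0.0004
```

```bash
python3 -c "
from h import *
st()"
```

```text
t 5.28 g [-116.5 -153.5] z 0.0258 yaw 87.41 Fg [-7.81  0.53  6.43] w 0.0004
```

Call:
send_rows([
  [-0.002,0,0,0,-1],
  [-0.002,0,0,0,-1],
])

```text
t: 5.52
tool_pos: [0.4979, -0.1097, 0.0254]
orientation: [-0.014, 0.022, 1.0, -0.004]
contact_force: [-14.1, 0.1, 12.0]
grip_width: 0.0005
```

```bash
python3 -c "
from h import *
st()
f=grab('scene');a=f['frame'][130:250,190:310];cv2.imwrite('pics/s5c.png',cv2.resize(a,None,fx=5,fy=5,interpolation=cv2.INTER_CUBIC))
"
```

```text
t 5.53 g [-116.2 -153.5] z 0.0254 yaw 87.43 Fg [-14.1   -0.55  12.03] w 0.0005
```

View pics/s5c.png

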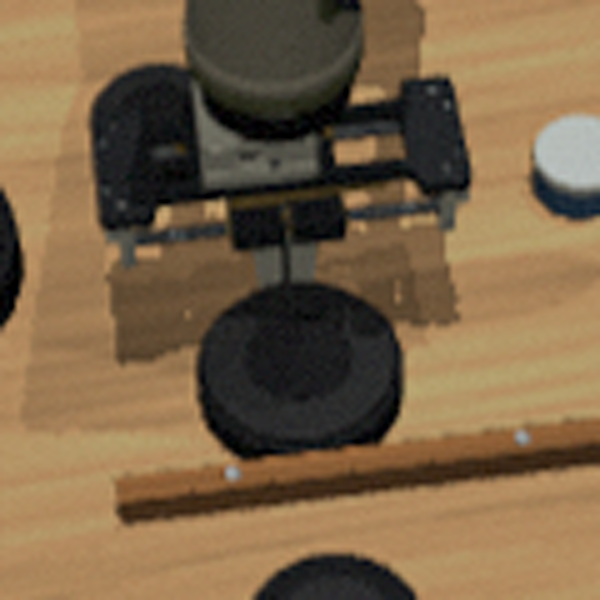

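Call:
send_rows([
  [0.01,0,0,0,-1],
  [0.012,-0.02,0,0,-1],
  [0,-0.03,0,0.175,-1],
  [0,-0.03,0,0.175,-1],
])

```text
t: 6.08
tool_pos: [0.4672, -0.1881, 0.0271]
orientation: [-0.012, 0.199, 0.98, -0.006]
contact_force: [-0.1, -0.5, 0.5]
grip_width: 0.0007
```

```bash
python3 -c "
from h import *
st((-.084,-.233),.028)"
```

```text
t 6.08 g [-143.1 -233.3] z 0.0271 yaw 67.09 Fg [-0.12 -0.47  0.49] w 0.0007
 need tool [-0.0553  0.0206 -0.0025]
```

Call:
send_rows([
  [-0.028,0.01,0,0,-1],
  [-0.028,0.01,0,0,-1],
  [0,0,0,0,-1],
])

```text
t: 6.45
tool_pos: [0.5276, -0.1946, 0.0259]
orientation: [-0.011, 0.202, 0.979, -0.006]
contact_force: [-0.4, 0.4, -0.7]
grip_width: 0.0003
```

```bash
python3 -c "
from h import *
st((-.084,-.233),.028)
f=grab('top');a=f['frame'][150:240,215:325];cv2.imwrite('pics/t6c.png',cv2.resize(a,None,fx=6,fy=6,interpolation=cv2.INTER_CUBIC))
f=grab('scene');a=f['frame'][130:250,190:310];cv2.imwrite('pics/s6c.png',cv2.resize(a,None,fx=5,fy=5,interpolation=cv2.INTER_CUBIC))
"
```

```text
t 6.45 g [ -82.4 -236.8] z 0.0259 yaw 66.69 Fg [-0.45  0.42 -0.66] w 0.0003
 need tool [ 0.0029  0.003  -0.0021]
```

View pics/t6c.png

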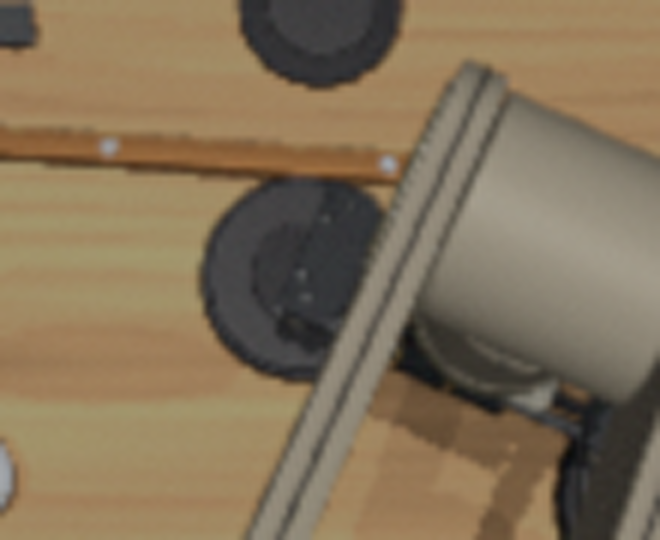

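View pics/s6c.png

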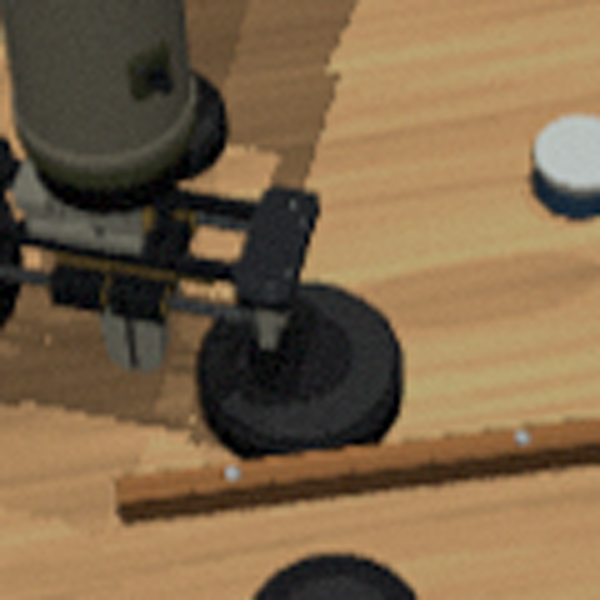

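Call:
send_rows([
  [0.0018,0.0047,0,0,-1],
  [0.0018,0.0047,0,0,-1],
  [0.0018,0.0047,0,0,-1],
  [0.0014,0.0037,0,0,-1],
  [0.0014,0.0037,0,0,-1],
])

```text
t: 7.18
tool_pos: [0.5234, -0.1699, 0.0248]
orientation: [-0.014, 0.202, 0.979, -0.007]
contact_force: [-10.5, -10.6, 4.7]
grip_width: 0.0004
```

```bash
python3 -c "
from h import *
st((-.08,-.200),.026)"
```

```text
t 7.17 g [ -87.8 -212.4] z 0.0248 yaw 66.71 Fg [ -9.93 -11.14   4.72] w 0.0004
 need tool [-0.0029  0.0143 -0.0015]
```

Call:
send_rows([
  [-0.002,-0.012,-0.001,0,-1],
  [-0.01,-0.008,0,-0.175,-1],
  [-0.01,-0.004,0,-0.175,-1],
])

```text
t: 7.55
tool_pos: [0.5351, -0.2, 0.0259]
orientation: [-0.015, 0.023, 1.0, -0.005]
contact_force: [-0.4, -0.7, -0.4]
grip_width: 0.0004
```

```bash
python3 -c "
from h import *
st((-.064,-.232),.027)
f=grab('top');a=f['frame'][150:240,215:325];cv2.imwrite('pics/t7c.png',cv2.resize(a,None,fx=6,fy=6,interpolation=cv2.INTER_CUBIC))
f=grab('scene');a=f['frame'][130:250,190:310];cv2.imwrite('pics/s7c.png',cv2.resize(a,None,fx=5,fy=5,interpolation=cv2.INTER_CUBIC))
"
```

```text
t 7.55 g [ -74.6 -241.9] z 0.0259 yaw 87.32 Fg [-0.37 -0.77 -0.35] w 0.0004
 need tool [-0.0106  0.0099 -0.0015]
```

View pics/t7c.png

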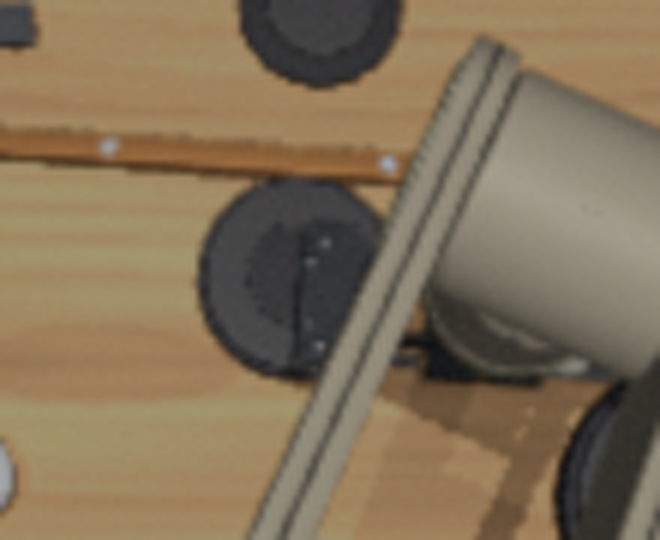

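View pics/s7c.png

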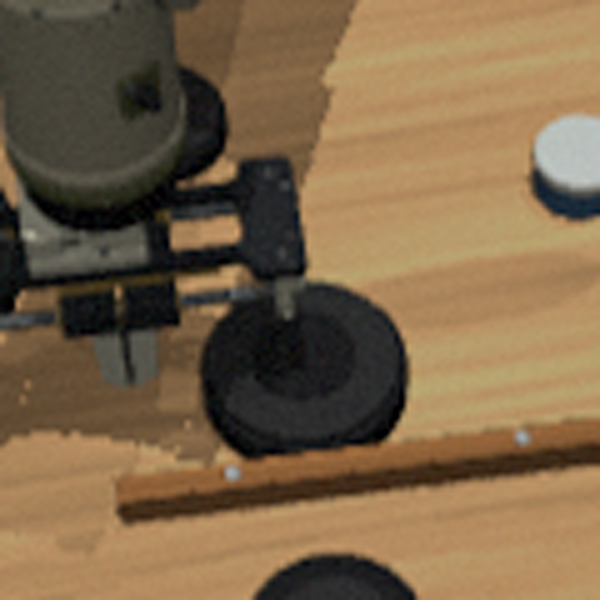

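Call:
send_rows([
  [-0.009,0.006,-0.001,0,-1],
  [0,0.005,0,0,-1],
  [0,0.005,0,0,-1],
])

```text
t: 8.02
tool_pos: [0.5459, -0.1836, 0.0266]
orientation: [-0.015, 0.03, 0.999, -0.005]
contact_force: [-0.6, -0.0, 0.1]
grip_width: 0.0006
```

```bash
python3 -c "
from h import *
st((-.064,-.2),.027)"
```

```text
t 8.03 g [ -64.7 -224.9] z 0.0266 yaw 86.60 Fg [-0.58 -0.07  0.07] w 0.0006
 need tool [-0.0004  0.0249 -0.0006]
```

Call:
send_rows([
  [0,0.004,0,0,-1],
  [0,0.004,0,0,-1],
  [0,0.004,0,0,-1],
])

```text
t: 8.4
tool_pos: [0.5462, -0.1711, 0.0266]
orientation: [-0.015, 0.03, 0.999, -0.005]
contact_force: [-0.6, -3.0, 0.2]
grip_width: 0.0006
```

```bash
python3 -c "
from h import *
st((-.064,-.2),.027)"
```

```text
t 8.40 g [ -65.  -212.4] z 0.0266 yaw 86.57 Fg [-0.44 -3.02  0.17] w 0.0006
 need tool [-0.0008  0.0124 -0.0006]
```

Call:
send_rows([
  [0,0.005,0,0,-1],
  [0,0.005,0,0,-1],
  [0,0.005,0,0,-1],
  [0,0.005,0,0,-1],
])

```text
t: 8.9
tool_pos: [0.5473, -0.1507, 0.0266]
orientation: [-0.015, 0.03, 0.999, -0.006]
contact_force: [-1.8, -3.6, 1.1]
grip_width: 0.0007
```

```bash
python3 -c "
from h import *
st((-.064,-.18),.027)"
```

```text
t 8.90 g [ -64.9 -192. ] z 0.0266 yaw 86.53 Fg [-1.67 -3.68  1.1 ] w 0.0007
 need tool [-0.0007  0.012  -0.0006]
```

Call:
send_rows([
  [0,0.006,0,0,-1],
  [0,0.006,0,0,-1],
  [0,0.006,0,0,-1],
  [0,0.006,0,0,-1],
  [0,0.006,0,0,-1],
])

```text
t: 9.52
tool_pos: [0.5492, -0.1191, 0.0265]
orientation: [-0.015, 0.03, 0.999, -0.006]
contact_force: [-2.2, -4.2, 2.0]
grip_width: 0.0007
```

```bash
python3 -c "
from h import *
st((-.064,-.14),.027)
f=grab('top');a=f['frame'][140:240,165:325];cv2.imwrite('pics/t9c.png',cv2.resize(a,None,fx=4,fy=4,interpolation=cv2.INTER_CUBIC))
"
```

```text
t 9.53 g [ -64.5 -160.3] z 0.0265 yaw 86.53 Fg [-1.97 -4.31  2.  ] w 0.0007
 need tool [-0.0002  0.0203 -0.0008]
```

View pics/t9c.png

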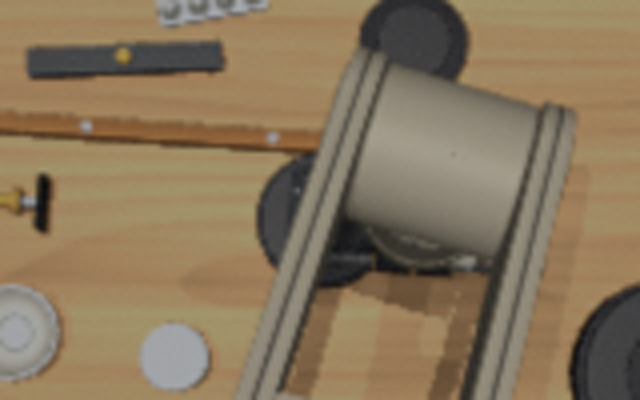

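Call:
send_rows([
  [0,0.006,-0.0003,0,-1],
  [0,0.006,0,0,-1],
  [0,0.006,0,0,-1],
  [0,0.006,0,0,-1],
  [0,0.006,0,0,-1],
])

```text
t: 10.2
tool_pos: [0.5512, -0.0868, 0.0265]
orientation: [-0.015, 0.03, 0.999, -0.006]
contact_force: [-0.5, -4.9, 2.3]
grip_width: 0.0006
```

```bash
cat >> h.py <<'E'
def stone_edge(fn=None):
    f=imaging.grab_frame('top');s=arm.sense()
    hsv=cv2.cvtColor(f['frame'],cv2.COLOR_BGR2HSV)
    m=(hsv[...,2]<90)&(hsv[...,1]<90)
    out=[]
    # sample rows around stone centre line; leftmost dark pixel run connected to stone, right of pad
    for xg in np.arange(-.085,-.029,.008):
        # walk along guide y from pad toward -y at z=.024
        ys=np.arange(.115,-.2,-.0005); P=np.array([np.r_[tow(xg,y),.026] for y in ys]); uv=proj(f,P)
        v=[hsv[int(round(b)),int(round(a)),2] for a,b in uv]
        V=np.array([cv2.getRectSubPix(hsv[...,2].astype(np.float32),(1,1),(float(a),float(b)))[0,0] for a,b in uv])
        k=np.nonzero(V<95)[0]
        if len(k): out.append((xg,ys[k[0]]))
    o=np.array(out)
    print('edge x,y',(o*1e3).round(1).tolist())
    if fn: cv2.imwrite('pics/'+fn,cv2.resize(f['frame'][140:240,125:285],None,fx=4,fy=4,interpolation=cv2.INTER_CUBIC))
E
python3 -c "
from h import *
st((-.064,-.1),.027); stone_edge()
"
```

```text
t 10.20 g [ -64.1 -128. ] z 0.0265 yaw 86.55 Fg [-0.26 -4.88  2.35] w 0.0006
 need tool [ 0.0003  0.028  -0.0008]
edge x,y [[-85.0, -30.0], [-77.0, -10.0], [-69.0, -7.0], [-61.0, -5.5], [-53.0, -5.0], [-45.0, -5.5], [-37.0, -7.5], [-29.0, -10.5]]
```

Call:
send_rows([
  [0,0.006,0,0,-1],
  [0,0.006,0,0,-1],
  [0,0.006,0,0,-1],
  [0,0.006,0,0,-1],
  [0,0.006,0,0,-1],
])

```text
t: 10.88
tool_pos: [0.5531, -0.0557, 0.0265]
orientation: [-0.015, 0.03, 0.999, -0.007]
contact_force: [-1.5, -5.5, 2.4]
grip_width: 0.0005
```

```bash
python3 -c "
from h import *
st((-.064,-.06),.027); stone_edge()
"
```

```text
t 10.88 g [-63.6 -96.9] z 0.0265 yaw 86.56 Fg [-1.27 -5.55  2.41] w 0.0005
 need tool [ 0.0008  0.0369 -0.001 ]
edge x,y [[-85.0, -3.0], [-77.0, 12.0], [-69.0, -5.5], [-61.0, 25.5], [-53.0, 26.5], [-45.0, 25.0], [-37.0, 23.5], [-29.0, 20.0]]
```

Call:
send_rows([
  [0,0.006,0,0,-1],
  [0,0.006,0,0,-1],
  [0,0.006,0,0,-1],
  [0,0.006,0,0,-1],
  [0,0.006,0,0,-1],
])

```text
t: 11.55
tool_pos: [0.555, -0.0255, 0.0265]
orientation: [-0.015, 0.03, 0.999, -0.007]
contact_force: [-2.0, -6.2, 1.9]
grip_width: 0.0002
```

```bash
python3 -c "
from h import *
st((-.064,-.02),.027); stone_edge()
"
```

```text
t 11.55 g [-63.2 -66.6] z 0.0265 yaw 86.55 Fg [-1.65 -6.24  1.94] w 0.0002
 need tool [ 0.0014  0.0465 -0.0012]
edge x,y [[-85.0, 39.0], [-77.0, 53.0], [-69.0, 37.0], [-61.0, 51.0], [-53.0, 34.5], [-45.0, 34.5], [-37.0, 32.5], [-29.0, 32.0]]
```

Call:
send_rows([
  [0.0003,0.006,0,0,-1],
  [0.0003,0.006,0,0,-1],
  [0.0003,0.006,0,0,-1],
  [0.0003,0.006,0,0,-1],
  [0.0003,0.006,0,0,-1],
])

```text
t: 12.22
tool_pos: [0.5557, 0.006, 0.0265]
orientation: [-0.014, 0.03, 0.999, -0.007]
contact_force: [-0.7, -5.0, 3.7]
grip_width: 0.0004
```

```bash
python3 -c "
from h import *
st((-.064,-.0),.027); stone_edge('t12.png')
"
```

```text
t 12.22 g [-64.  -35.1] z 0.0265 yaw 86.54 Fg [-0.45 -5.04  3.68] w 0.0004
 need tool [ 0.0005  0.0351 -0.001 ]
edge x,y [[-85.0, 97.0], [-77.0, 81.0], [-69.0, 80.5], [-61.0, 80.0], [-53.0, 79.0], [-45.0, 78.5], [-37.0, 77.5], [-29.0, 77.0]]
```

View pics/t12.png

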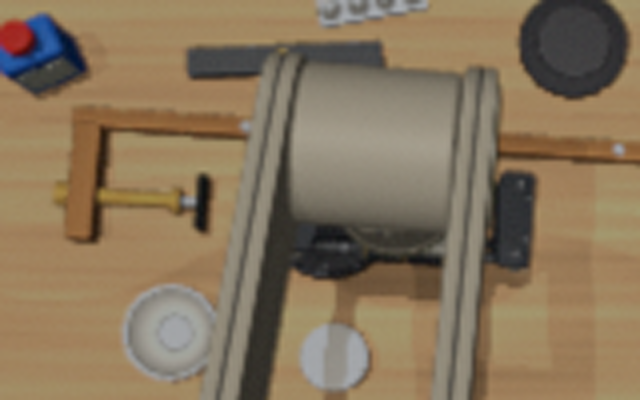

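Call:
send_rows([
  [0.0003,0.006,0,0,-1],
  [0.0003,0.006,0,0,-1],
  [0.0003,0.006,0,0,-1],
  [0.0003,0.006,0,0,-1],
])

```text
t: 12.78
tool_pos: [0.5559, 0.0309, 0.0265]
orientation: [-0.014, 0.03, 0.999, -0.008]
contact_force: [-1.5, -5.5, 4.3]
grip_width: 0.0007
```

```bash
python3 -c "
from h import *
st((-.064,-.0),.027)
f=grab('scene');cv2.imwrite('pics/s13.png',cv2.resize(f['frame'][150:250,290:430],None,fx=5.5,fy=5.5,interpolation=cv2.INTER_CUBIC))
"
```

```text
t 12.78 g [-64.9 -10.2] z 0.0265 yaw 86.56 Fg [-1.2  -5.58  4.27] w 0.0007
 need tool [-0.0008  0.0102 -0.0007]
```

View pics/s13.png

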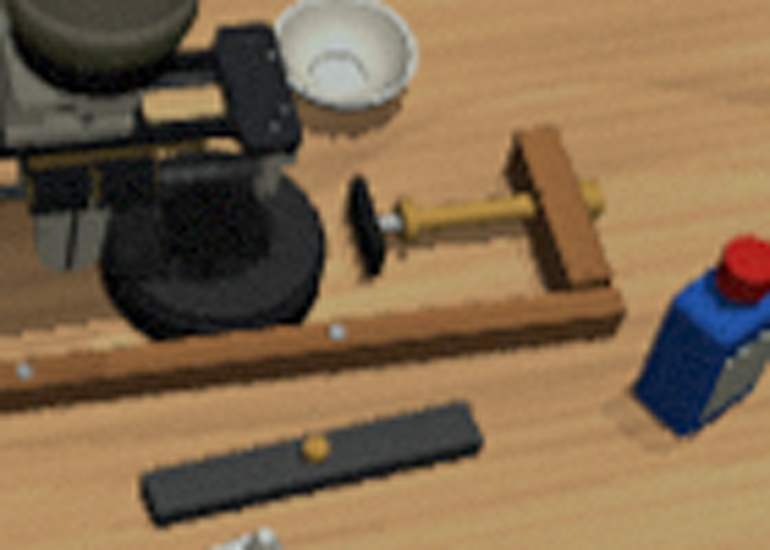

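Call:
send_rows([
  [0,0.003,0,0,-1],
  [0,0.003,0,0,-1],
  [0,0.002,0,0,-1],
  [0,0.0015,0,0,-1],
])

```text
t: 13.32
tool_pos: [0.5561, 0.0403, 0.0265]
orientation: [-0.015, 0.03, 0.999, -0.008]
contact_force: [-1.5, -5.4, 3.5]
grip_width: 0.0005
```

```bash
cat >> h.py <<'E'
def sc(fn):
    f=grab('scene');cv2.imwrite('pics/'+fn,cv2.resize(f['frame'][160:220,300:390],None,fx=8,fy=8,interpolation=cv2.INTER_CUBIC))
E
python3 -c "
from h import *
st((-.064,-.0),.027);sc('s14.png')
"
```

```text
t 13.32 g [-65.2  -0.8] z 0.0265 yaw 86.60 Fg [-1.2  -5.51  3.46] w 0.0005
 need tool [-0.0012  0.0008 -0.0006]
```

View pics/s14.png

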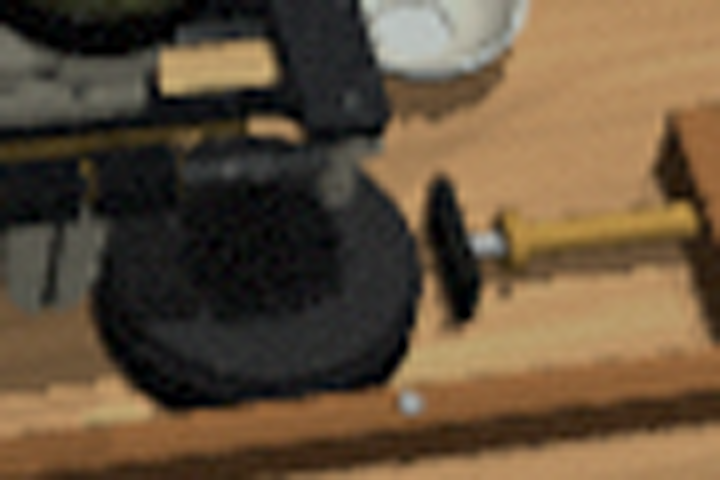

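Call:
send_rows([
  [0,0.0012,0,0,-1],
  [0,0.0012,0,0,-1],
  [0,0.0012,0,0,-1],
])

```text
t: 13.75
tool_pos: [0.5561, 0.0433, 0.0265]
orientation: [-0.015, 0.03, 0.999, -0.009]
contact_force: [-1.1, -5.4, 3.7]
grip_width: 0.0003
```

```bash
python3 -c "
from h import *
st()
"
```

```text
t 13.75 g [-65.4   2.1] z 0.0265 yaw 86.61 Fg [-0.85 -5.44  3.69] w 0.0003
```

Call:
send_rows([
  [-0.0002,0.001,0,0,-1],
  [-0.0002,0.001,0,0,-1],
])

```text
t: 14.0
tool_pos: [0.5562, 0.0444, 0.0265]
orientation: [-0.016, 0.03, 0.999, -0.01]
contact_force: [-2.9, -6.7, 4.6]
grip_width: 0.0004
```

```bash
python3 -c "
from h import *
st();sc('s15.png')
"
```

```text
t 14.00 g [-65.4   3.2] z 0.0265 yaw 86.61 Fg [-2.58 -6.82  4.56] w 0.0004
```

View pics/s15.png

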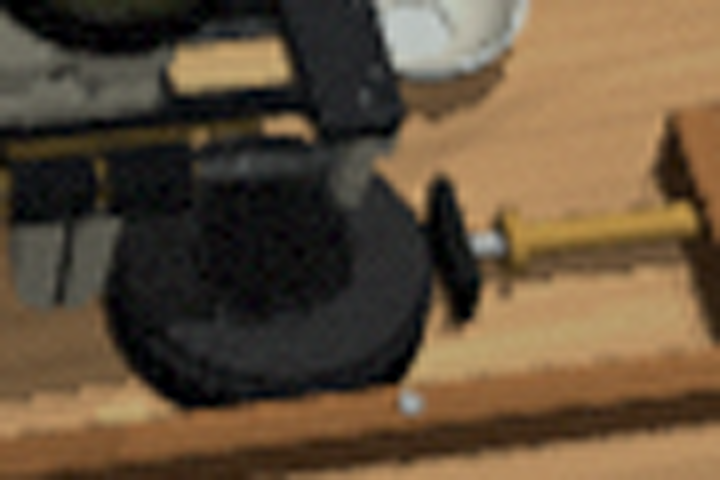

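Call:
send_rows([
  [0,0.001,0,0,-1],
])

```text
t: 14.18
tool_pos: [0.5561, 0.045, 0.0266]
orientation: [-0.016, 0.03, 0.999, -0.01]
contact_force: [-1.3, -5.8, 4.2]
grip_width: 0.0005
```

```bash
python3 -c "
from h import *
st()
"
```

```text
t 14.18 g [-65.5   3.9] z 0.0266 yaw 86.60 Fg [-1.03 -5.84  4.21] w 0.0005
```

Call:
send_rows([
  [0,0.001,0,0,-1],
])

```text
t: 14.3
tool_pos: [0.5561, 0.0457, 0.0266]
orientation: [-0.016, 0.03, 0.999, -0.01]
contact_force: [-2.2, -5.5, 4.0]
grip_width: 0.0007
```

```bash
python3 -c "
from h import *
st()
"
```

```text
t 14.30 g [-65.5   4.6] z 0.0266 yaw 86.60 Fg [-1.93 -5.56  3.96] w 0.0007
```

Call:
send_rows([
  [0,0.0012,0,0,-1],
])

```text
t: 14.42
tool_pos: [0.556, 0.0466, 0.0266]
orientation: [-0.016, 0.03, 0.999, -0.01]
contact_force: [-1.6, -5.0, 3.7]
grip_width: 0.001
```

```bash
python3 -c "
from h import *
st()
"
```

```text
t 14.43 g [-65.6   5.5] z 0.0266 yaw 86.60 Fg [-1.36 -5.06  3.65] w 0.0010
```

Call:
send_rows([
  [0,0.0012,0,0,-1],
])

```text
t: 14.55
tool_pos: [0.5561, 0.0476, 0.0266]
orientation: [-0.016, 0.03, 0.999, -0.01]
contact_force: [-0.6, -6.3, 4.2]
grip_width: 0.0004
```

Call:
send_rows([
  [0,0.0012,0,0,-1],
])

```text
t: 14.68
tool_pos: [0.556, 0.0484, 0.0266]
orientation: [-0.016, 0.03, 0.999, -0.011]
contact_force: [-1.8, -7.1, 4.0]
grip_width: 0.0006
```

Call:
send_rows([
  [0,0.0012,0,0,-1],
])

```text
t: 14.8
tool_pos: [0.556, 0.049, 0.0266]
orientation: [-0.017, 0.03, 0.999, -0.011]
contact_force: [-2.0, -7.3, 4.0]
grip_width: 0.0004
```

```bash
python3 -c "
from h import *
st();sc('s16.png')
"
```

```text
t 14.80 g [-65.7   7.9] z 0.0266 yaw 86.60 Fg [-1.61 -7.44  3.97] w 0.0004
```

View pics/s16.png

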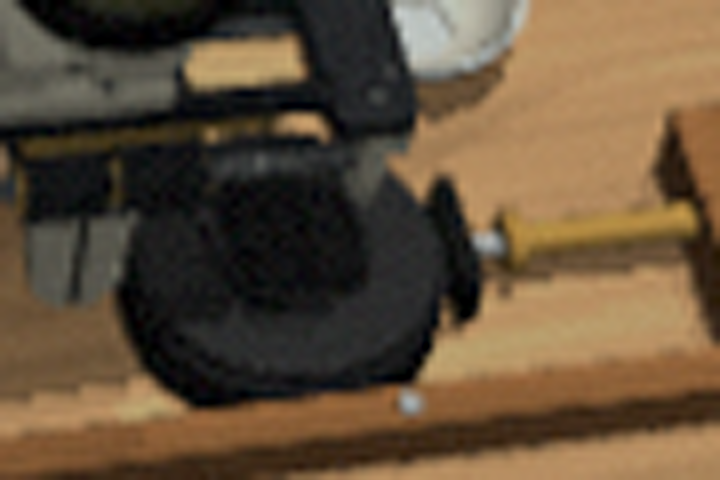

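Call:
send_rows([
  [0,0.0012,0,0,-1],
])

```text
t: 14.98
tool_pos: [0.5561, 0.0496, 0.0267]
orientation: [-0.017, 0.03, 0.999, -0.012]
contact_force: [-1.3, -7.4, 3.3]
grip_width: 0.0005
```

Call:
send_rows([
  [0,0.0012,0,0,-1],
])

```text
t: 15.1
tool_pos: [0.5561, 0.0501, 0.0267]
orientation: [-0.017, 0.03, 0.999, -0.012]
contact_force: [-1.3, -7.9, 3.3]
grip_width: 0.0003
```

Call:
send_rows([
  [0,0.0012,0,0,-1],
])

```text
t: 15.22
tool_pos: [0.5561, 0.0506, 0.0267]
orientation: [-0.017, 0.03, 0.999, -0.013]
contact_force: [-1.3, -9.0, 3.4]
grip_width: 0.0002
```

```bash
python3 -c "
from h import *
st();sc('s17.png')
"
```

```text
t 15.22 g [-65.7   9.5] z 0.0267 yaw 86.59 Fg [-0.89 -9.06  3.41] w 0.0002
```

View pics/s17.png

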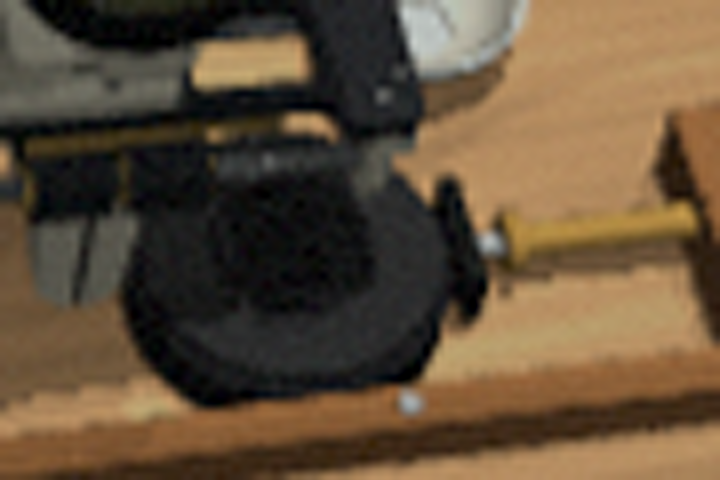

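Call:
send_rows([
  [0,0.0014,0,0,-1],
])

```text
t: 15.4
tool_pos: [0.5561, 0.0512, 0.0267]
orientation: [-0.017, 0.03, 0.999, -0.013]
contact_force: [-0.9, -8.4, 3.5]
grip_width: 0.0002
```

Call:
send_rows([
  [0,0.0014,0,0,-1],
])

```text
t: 15.52
tool_pos: [0.5561, 0.0517, 0.0267]
orientation: [-0.017, 0.03, 0.999, -0.014]
contact_force: [-1.7, -9.2, 3.5]
grip_width: 0.0007
```

Call:
send_rows([
  [0,0.0014,0,0,-1],
])

```text
t: 15.65
tool_pos: [0.5561, 0.0522, 0.0267]
orientation: [-0.017, 0.03, 0.999, -0.015]
contact_force: [-2.1, -8.7, 2.6]
grip_width: 0.0004
```

```bash
python3 -c "
from h import *
st();sc('s18.png')
"
```

```text
t 15.65 g [-65.8  11. ] z 0.0267 yaw 86.57 Fg [-1.66 -8.75  2.62] w 0.0004
```

View pics/s18.png

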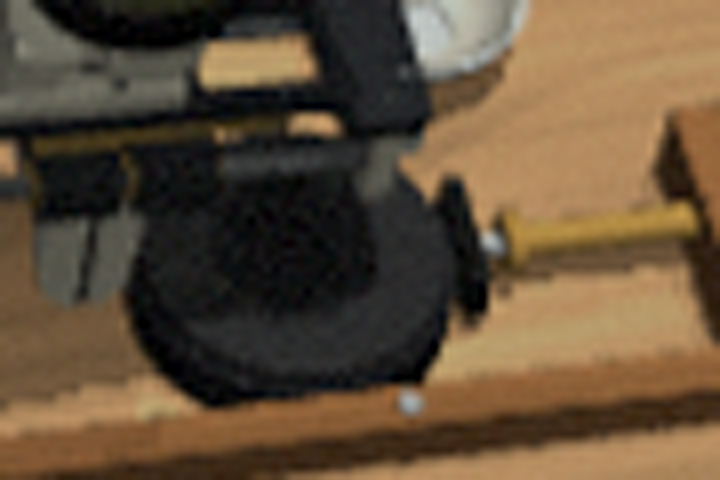

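```bash
cat >> h.py <<'E'
def padmove():
    import pickle
    g=pickle.load(open('scene1.pkl','rb'));f=imaging.grab_frame('scene')
    a=proj(g,[np.r_[tow(-.055,.13),.018],np.r_[tow(-.055,.14),.018]]); d=(a[1]-a[0])/10
    def prof(F):
        V=F['frame'].max(2).astype(np.float32); o=[]
        for s in (-19,-17,-15,13,15,17,19):   # lateral mm on pad
            b=proj(F,[np.r_[tow(-.055+s/1e3,.134),.018]])[0]
            p=[cv2.getRectSubPix(V,(1,1),(float(b[0]+d[0]*k),float(b[1]+d[1]*k)))[0,0] for k in np.arange(-3,16,.1)]
            o.append(np.array(p))
        return o
    A=prof(g);B=prof(f);r=[]
    for p,q in zip(A,B):
        def cr(p):
            k=np.nonzero((p[:-1]<85)&(p[1:]>=85))[0]; return k[0]*.1-3 if len(k) else np.nan
        r.append((cr(p),cr(q)))
    r=np.array(r); print('pad edge before/after',r.round(1).tolist(),'median move',np.nanmedian(r[:,1]-r[:,0]).round(2))
E
python3 -c "
from h import *
padmove();st()"
```

```text
pad edge before/after [[3.7, 7.5], [3.6, 7.8], [3.7, 7.8], [5.2, 15.8], [4.6, 9.7], [3.8, 8.3], [2.7, 6.4]] median move 4.2
t 15.75 g [-65.8  11.1] z 0.0267 yaw 86.57 Fg [-0.89 -8.35  4.42] w 0.0005
```

Call:
send_rows([
  [0,0.0016,0,0,-1],
])

```text
t: 15.88
tool_pos: [0.5562, 0.0528, 0.0268]
orientation: [-0.017, 0.03, 0.999, -0.015]
contact_force: [-1.0, -10.2, 3.9]
grip_width: 0.0005
```

Call:
send_rows([
  [0,0.0016,0,0,-1],
])

```text
t: 16.0
tool_pos: [0.5562, 0.0533, 0.0268]
orientation: [-0.017, 0.03, 0.999, -0.016]
contact_force: [-1.8, -9.9, 2.9]
grip_width: 0.0004
```

```bash
python3 -c "
from h import *
padmove();st()"
```

```text
pad edge before/after [[3.7, 8.7], [3.6, 8.6], [3.7, 8.4], [5.2, nan], [4.6, 10.0], [3.8, 9.1], [2.7, 8.5]] median move 5.15
t 16.05 g [-65.8  12.2] z 0.0268 yaw 86.55 Fg [-1.77 -9.05  3.74] w 0.0008
```

Call:
send_rows([
  [0,0.0017,0,0,-1],
])

```text
t: 16.18
tool_pos: [0.5562, 0.0539, 0.0268]
orientation: [-0.018, 0.031, 0.999, -0.017]
contact_force: [-2.1, -9.7, 3.5]
grip_width: 0.0008
```

Call:
send_rows([
  [0,0.0014,0,0,-1],
])

```text
t: 16.3
tool_pos: [0.5562, 0.0542, 0.0269]
orientation: [-0.018, 0.031, 0.999, -0.018]
contact_force: [-1.2, -10.0, 4.0]
grip_width: 0.0005
```

```bash
python3 -c "
from h import *
padmove();st()"
```

```text
pad edge before/after [[3.7, 9.4], [3.6, 9.2], [3.7, 9.2], [5.2, 15.6], [4.6, 11.4], [3.8, 10.5], [2.7, 9.6]] median move 6.7
t 16.35 g [-65.8  13.1] z 0.0268 yaw 86.53 Fg [-1.44 -9.24  3.58] w 0.0003
```

Call:
send_rows([
  [0,0.0007,0,0,-1],
  [0,0.0007,0,0,-1],
])

```text
t: 16.6
tool_pos: [0.5562, 0.0541, 0.0269]
orientation: [-0.018, 0.031, 0.999, -0.019]
contact_force: [-1.6, -6.6, 3.2]
grip_width: 0.0007
```

```bash
python3 -c "
from h import *
padmove();st()"
```

```text
pad edge before/after [[3.7, 9.4], [3.6, 9.2], [3.7, 9.2], [5.2, nan], [4.6, 11.3], [3.8, 10.6], [2.7, 9.8]] median move 6.2
t 16.65 g [-65.8  13. ] z 0.0269 yaw 86.51 Fg [-0.84 -7.37  3.22] w 0.0006
```

Call:
send_rows([
  [0,0.0008,0,0,-1],
  [0,0.0008,0,0,-1],
  [0,0.0008,0,0,-1],
  [0,0.0008,0,0,-1],
  [0,0.0008,0,0,-1],
])

```text
t: 17.27
tool_pos: [0.5562, 0.0542, 0.027]
orientation: [-0.018, 0.031, 0.999, -0.022]
contact_force: [-1.1, -7.4, 4.0]
grip_width: 0.0003
```

Call:
send_rows([
  [0,0.0008,0,0,-1],
  [0,0.0008,0,0,-1],
  [0,0.0008,0,0,-1],
  [0,0.0008,0,0,-1],
])

```text
t: 17.77
tool_pos: [0.5562, 0.0542, 0.0271]
orientation: [-0.019, 0.031, 0.999, -0.024]
contact_force: [-1.2, -7.6, 3.5]
grip_width: 0.0004
```

```bash
python3 -c "
from h import *
padmove();st()"
```

```text
pad edge before/after [[3.7, 9.4], [3.6, 9.2], [3.7, 9.2], [5.2, nan], [4.6, 11.7], [3.8, 10.4], [2.7, 9.3]] median move 6.15
t 17.82 g [-65.8  13.1] z 0.0271 yaw 86.45 Fg [-0.15 -7.46  3.66] w 0.0006
```

Call:
send_rows([
  [0,-0.0005,0,0,-1],
  [0,-0.001,0,0,-1],
  [0,-0.002,0,0,-1],
  [0,-0.003,0,0,-1],
])

```text
t: 18.32
tool_pos: [0.5552, 0.0491, 0.0266]
orientation: [-0.019, 0.031, 0.999, -0.023]
contact_force: [-0.1, -0.8, 0.5]
grip_width: 0.0001
```

```bash
python3 -c "
from h import *
padmove();st()"
```

```text
pad edge before/after [[3.7, 7.4], [3.6, 7.7], [3.7, 7.8], [5.2, nan], [4.6, 9.7], [3.8, 8.4], [2.7, 6.4]] median move 4.1
t 18.38 g [-66.6   7.5] z 0.0266 yaw 86.48 Fg [-0.45 -0.77 -0.72] w 0.0008
```

Call:
send_rows([
  [0,-0.01,0,0,-1],
  [0,-0.015,0,0,-1],
  [0,0,-0.03,0,-1],
  [0,0,-0.05,0,-1],
  [0.02,0,-0.05,0,-1],
])

```text
t: 19.0
tool_pos: [0.5352, 0.026, 0.1562]
orientation: [-0.025, 0.032, 0.999, -0.023]
contact_force: [0.2, 0.4, 0.8]
grip_width: 0.0005
```

Call:
send_rows([
  [0.06,-0.02,-0.02,0,-1],
  [0.06,-0.03,0,0,-1],
  [0.04,-0.05,0,0,-1],
  [0,-0.06,0,0,-1],
  [0,-0.06,0,0,-1],
])

```text
t: 19.62
tool_pos: [0.3694, -0.1834, 0.1994]
orientation: [-0.017, 0.03, 0.999, -0.025]
contact_force: [1.6, -1.4, -0.1]
grip_width: 0.0005
```

```bash
python3 -c "
from h import *
padmove();st()
f=grab('top','t20f.png');a=f['frame'][130:250,115:315];cv2.imwrite('pics/t20.png',cv2.resize(a,None,fx=4,fy=4,interpolation=cv2.INTER_CUBIC))
f=grab('scene');a=f['frame'][130:280,200:440];cv2.imwrite('pics/s20.png',cv2.resize(a,None,fx=3.3,fy=3.3,interpolation=cv2.INTER_CUBIC))
"
```

```text
pad edge before/after [[3.7, 7.0], [3.6, 7.1], [3.7, 7.3], [5.2, nan], [4.6, 9.6], [3.8, 6.7], [2.7, 5.6]] median move 3.4
t 19.68 g [-241.9 -240.1] z 0.2000 yaw 86.38 Fg [-1.68 -4.29  1.21] w 0.0004
```

View pics/t20.png

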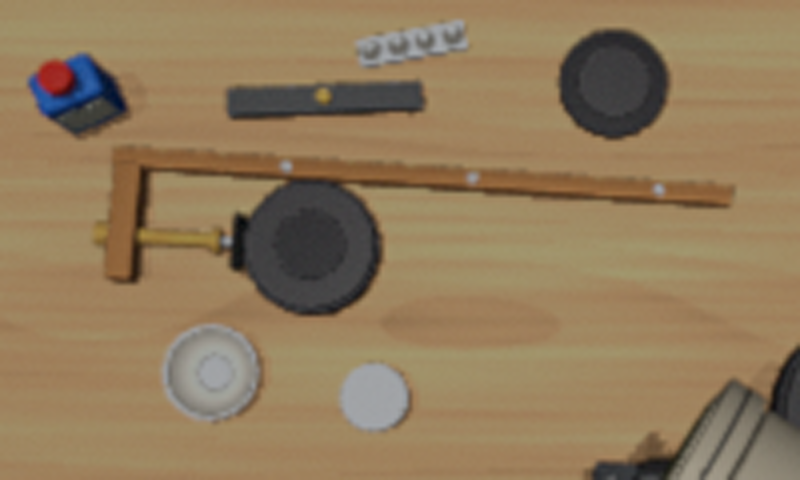

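View pics/s20.png

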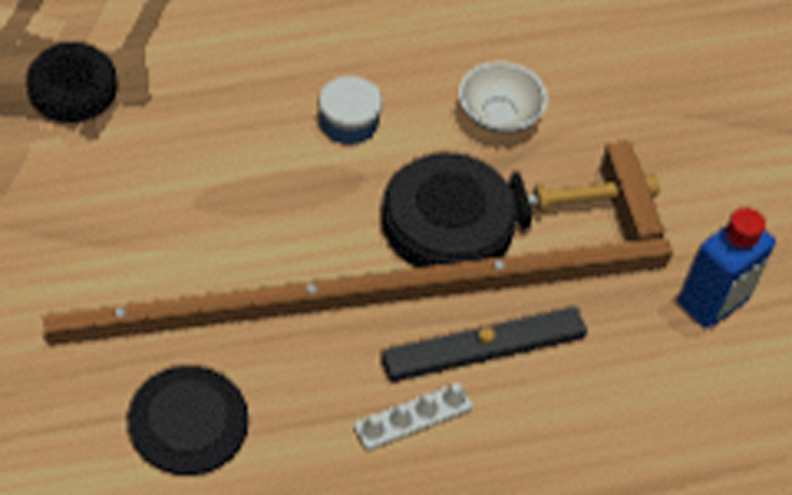

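Call:
send_rows([
  [0,0,0,0,-1],
  [0,0,0,0,-1],
])

```text
t: 20.02
tool_pos: [0.3689, -0.1834, 0.1986]
orientation: [-0.018, 0.033, 0.999, -0.024]
contact_force: [0.6, 0.4, 0.1]
grip_width: 0.0002
```

```bash
python3 -c "
from h import *
st();padmove()
f=grab('top');hsv=cv2.cvtColor(f['frame'],cv2.COLOR_BGR2HSV)
m=((hsv[...,2]<95)&(hsv[...,1]<80)).astype(np.uint8)
m[:, :179]=0
cs,_=cv2.findContours(m,0,cv2.CHAIN_APPROX_NONE)
for c in cs:
    if cv2.contourArea(c)>500:
        (x,y),r=cv2.minEnclosingCircle(c);print(x,y,r,(tog(ray(f,[(x,y)],.026)[0])*1e3).round(1), r/ f['fx']*1.21)
"
```

```text
t 20.02 g [-241.5 -233.3] z 0.1986 yaw 86.28 Fg [0.61 0.44 0.06] w 0.0002
pad edge before/after [[3.7, 7.0], [3.6, 7.1], [3.7, 7.3], [5.2, nan], [4.6, 9.5], [3.8, 6.9], [2.7, 5.6]] median move 3.4
230.5 312.5 87.3070297241211 [-419.8  -67.6] 0.2771478657011463
305.5143127441406 295.51104736328125 91.1335220336914 [-355.2 -296.1] 0.2892947017585671
192.5 191.1666717529297 16.781368255615234 [-52.9  78.9] 0.053270858146074115
267.9233703613281 150.33212280273438 13.34610366821289 [  95.6 -153.8] 0.042365937299199276
192.63954162597656 41.151161193847656 41.173744201660156 [451.3 119.1] 0.13070213663748523
```

```bash
python3 -c "
from h import *
print(workorder.finish_job())"
```

```text
the job is handed in; nothing more can be done
None
```

I handed the job in at about 20 s. The stone is resting on both the fence and the sprung pad, and the robot is clear of everything.

**What I did**
- I pushed the middle-sized stone sideways onto the fence at about y = -154 mm.
- I slid it along the fence to the pad.
- I pressed until the pad had given way about 6.1 mm, held that for about 1.4 s, then backed off slowly.

**Last checks**
- **Stone on the fence:** both camera views show it touching. The measured centre is x = -52.9 mm against a nominal -55 mm, which fits the calibration error of about 2 mm.
- **Stone on the pad:** the pad is still pressed in about 3.4 mm and did not change between the last two looks.
- **Other objects:** the bystanders around the fence look unmoved in the last two pictures. I did not re-measure them, and the two pictures don't cover the rinse bottle.

**Forces and things that went less well**
- **Sideways push:** force on the tool peaked at about 18.5 N as the stone met the fence, close to the 20 N rim limit. Readings come only at the end of each call, so a brief higher peak can't be ruled out.
- **First slide attempt:** it came in at too steep an angle and reached about 15.6 N. I backed off and pushed again from almost straight behind, at 3 to 6 N.
- **Pressing the pad:** tool force was about 10 N along the fence (11 N in all), which includes about 5 N of table and fence friction. That leaves roughly 4 to 5 N on the pad.
- **Pad reading:** pad edge points varied between 5.5 and 6.9 mm at the hold. The tool's own travel gave 6.2 mm.

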